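Open the safety-capped deadwood fluid at the bonsai table

TASK

The tall pale bottle of deadwood fluid stands loose in the round bench clamp: first swing the clamp's lever collar clockwise (seen from above) to its stop at the locked mark, so that the bottle is held fast. Then open its child-proof cap: push the cap down, keep it pushed while twisting it anticlockwise until it comes free, and lift it off. Finish holding the cap in the gripper, still and level, straight above the bottle's open mouth and about a hand's breadth up so that drips fall back in; do not put it down, leave the bottle standing locked in the clamp, and leave the other things on the table where they are.

Things in the scene. Friction and masses are not known exactly. Their poses are not given: they have to be found in the camera images.
- holder: Bottle clamp fixed to the table: dark cast disc 168 mm across, 10 mm thick; on it an aluminium lock collar (120 mm across, top 27 mm above the table) and three rubber-faced jaws (tops 43 mm up) round the bottle. Origin: centre of the disc's underside, on the table; its z axis is the axis of the collar's turning and of the bottle.
- collar (a joint): Turn of the lock collar, rad: 0 unlocked, grows clockwise seen from above, 1.1 (63 degrees) at its stop, where the lever meets the long white mark with a dot on the disc and the jaws grip the bottle. It stays where it is left; stiff, about 3 N at the handle. Starts between 0 and 0.3.
- lever_grip (a point): Middle of the upright black handle at the outer end of the collar's lever, 108 mm from the collar's axis, 36.5 mm above the table. The handle is a block 14 mm wide (the way it swings), 32 mm long (along the lever, 92 to 124 mm from the axis), from 11.5 to 52.5 mm above the table, with free space on both sides.
- bottle: Pale plastic bottle, round, 72 mm across, shoulder from 104 mm up narrowing to the neck, rim of the mouth 158.5 mm above its underside; about 0.6 kg with contents. Origin: centre of its underside, which stands on the disc 10 mm above the table; z up. Loose until the collar is locked.
- bottle_mouth (a point): Centre of the bottle's mouth, at the rim: 158.5 mm above the bottle's underside (168.5 mm above the table), z up. Mouth 30 mm across inside, under the cap at the start.
- cap_mid (a point): Middle (half-way up, on the axis) of the black ribbed push-and-turn cap: round, 58 mm across, 37 mm high, so its flat top is 18.5 mm above this point and its underside 18.5 mm below; z up. Locked on, this point lies 5.5 mm below bottle_mouth. It may be gripped at any angle; 1 mm of sideways play on the neck; 57 g. Unpushed, it turns only about 4 degrees and cannot be lifted.
- mug: Bystander: white mug, 82 mm across, 95 mm high, handle on one side. Origin: centre of its underside.
- spray_can: Bystander: dark spray can, 64 mm across, 138 mm high, stands behind the clamp. Origin: centre of its underside.
- wire_coil: Bystander: flat coil of brown training wire, 104 mm across, 18 mm thick, lies behind the clamp. Origin: centre of its underside.
- cutters: Bystander: steel branch cutters lying flat, 140 mm long, 12 mm thick, beside the clamp (origin under the pivot).
- paste_tin: Bystander: flat round tin, 69 mm across, 44 mm high. Origin: centre of its underside.
- feed_bottle: Bystander: small amber bottle with an ordinary narrow white cap, 56 mm across, 125 mm high. Origin: centre of its underside.
- training_pot: Bystander: small terracotta bowl pot, 90 mm across, 55 mm high. Origin: centre of its underside.
- cap: The cap as a body, origin at the centre of its underside, z up. How it opens: a spring holds it up in a catch (4 N at first, 1 N more per mm). Pushed down 4.5 mm it leaves the catch (5.5 mm is sure; hard stop at 7 mm) and, kept down, turns anticlockwise seen from above; after about 45 degrees it is free and springs up a little (60 is sure, stop at about 80). It then lifts straight off.

How it is judged:
By the outcome, as a careful person would: the job done as asked, in the order asked, and still so for the second after the job is handed in, while the arm keeps its last pose, push and grip.
It also fails if it takes over 56 s, if anything falls off the work surface, if the arm or the gripper's body presses on something with over 40 N, if the wrist force passes 120 N, or if a joint passes its speed limit or range.

ROBOT

A 6-joint arm with a two-finger parallel gripper is mounted at the origin on the work surface. World frame = base frame: x ahead of the robot, y to its left, z up, the work surface at z = 0. Lengths are in mm, angles in rad, forces in N, time in s.
With the tool pointing down it reaches from about 400 to 925 mm from the base axis. Payload 12.5 kg.
Tool frame: the origin (TCP) lies midway between the tips of the shut fingers; the grasp point (between the pads) lies 19 mm behind it; z points along the fingers, y is the line along which they close (so a half turn about z gives the same grasp; the last joint's range is limited). The gripper opens to 95 mm and grips with 3 to 60 N. Pads are 20 mm wide; open, the fingers measure 119 mm over their backs; the gripper's body (75 mm by 180 mm) begins 59 mm behind the grasp point.
Start: joints at [1.052, 0.491, 1.559, -0, 1.092, -0.106], TCP at [250.721, 572.526, 214.661] pointing down, gripper open.
Joint ranges: [-3.1, 3.1], [-0.84, 2.19], [0.05, 2.79], [-1.13, 4.28], [0.06, 2.93], [-2.69, 2.69]. Speed limits (rad/s): [2.22, 2.22, 2.79, 3.14, 3.14, 3.14].

INTERFACE

Orientations are given as [roll, pitch, yaw] about the fixed x, y, z axes, in that order (R = Rz(yaw) Ry(pitch) Rx(roll)).
In Python, from cell import readout, eyes, env gives the robot as it stands.
- The arm moves only by the tool move_arm, never from a script. Its argument "plan" is a list of rows, each a list of 3 entries, a list of its own where there are three numbers: the turn, a rotation vector about the tool's x, y, z in degrees, then the shift along the tool's x, y, z in m, then the gripper command: -1 is shut, 1 is fully open, values between are in proportion. In form: [[[ax, ay, az], [x, y, z], jaw], ...]. A call has 1 to 5 rows; each row is the pose to reach, as a shift and turn from the pose commanded when the call began, along the tool's axes at that moment; what a row does not reach only later rows make up. A row lasts 1/8 s, in which the tool goes at most 62.5 mm and 10.7 degrees, less where a joint would pass 70% of its speed; a pose out of reach is approached as far as the arm can. A call with a gripper value outside its range is refused whole. The fingers move at their own pace and stop on an object; the grip force is fixed at half the most. Time passes only in rows, so rows that repeat a pose let the fingers close. It gives the time, the measured TCP pose, the force, the opening and the grip force at its end, in the units of the state.
- readout.state(): the state, without advancing time (a new reading comes with each control period).
- eyes.read_camera(name): name is "scene" or "top" or "wrist"; returns a dict with "img" (384x512x3 uint8, red, green, blue), "K" (3x3 intrinsics, pixels), "extrinsics" (4x4, takes a point from camera to world coordinates). Camera axes: x right, y up, looking along -z (the intrinsics and any distortion apply to the point x, -y, -z); pixel columns grow to the right and rows downward; lengths in mm; the calibration is good to about 2 mm. A picture is of the moment at which its call begins. There is no depth.
- env.job_done(): hands the job in; it is judged then, once.
Trained networks look in a picture, given as the dict that the camera call returned (one of the last four; its "shot" number tells which), for a name from the list of things; names that differ only in an ending like _2 or _b are one class to them, and where a whole thing is asked for, a point or a joint stands for the part that bears it (a point fixed in the world has none). Each returns a list of dicts, best first, with "score" (0 to 1); they miss things now and then, are a little off and sometimes report something else, mostly with a low value. They report only what shows in the picture. A call takes as long as a camera call.
- eyes.cut_out(picture, name): "mask" (384x512 bool, what is visible of it) and "uv" ([column, row] in pixels, amid what is visible of it).
The state is a dict: "t": time; "joints": joint angles; "qvel": joint speeds; "tau": joint torques, N m; "eef_pos": TCP position; "tcp_rot": TCP orientation; "ft_force": force on the tool from outside, world axes, zero at the start; "moment": the same for the moment, N m; "opening": opening from 0.0 (shut) to 1.0 (fully open); "grip_force": force on a finger pad.
Only numpy, scipy, OpenCV 4.12 (cv2) and the standard library are available. Lean on these libraries where they do the work, as an engineer would, in place of code of your own. Each camera call takes 0.05 s, during which the arm holds its last target. There are 200 camera calls.

## Working session

There is one attempt and no reset: what is moved stays moved. The work goes in short steps, Python scripts to look and compute and a tool call to move; the robot and the scene stay as the last step left them, time stands still between calls to the robot, and variables do not carry over. Pictures are saved under pics/ and viewed, at most 10 in all, crops included, and the job is handed in when it is done.

Besides the shell and the picture viewer there is one more tool, called after "Request:" by a JSON object that holds its "fn" and its "kwargs", one argument or row to a line. move_arm: Moves the arm, as the interface text tells. Its arguments: {"type":"object","properties":{"plan":{"type":"array","items":{"type":"array"}}},"required":["plan"]}

```bash
mkdir -p pics; ls; cat > h.py <<'E'
import numpy as np, cv2
from cell import readout, eyes, env
def ray(p,uv):
    K,E=np.array(p["K"]),np.array(p["extrinsics"])
    d=np.linalg.inv(K)@[uv[0],uv[1],1]; d=E[:3,:3]@[d[0],-d[1],-d[2]]
    return E[:3,3],d/np.linalg.norm(d)
def atz(p,uv,z):
    o,d=ray(p,uv); return o+d*(z-o[2])/d[2]
def proj(p,X):
    K,E=np.array(p["K"]),np.array(p["extrinsics"])
    c=E[:3,:3].T@(np.array(X)-E[:3,3]); q=K@[c[0],-c[1],-c[2]]; return q[:2]/q[2]
def tri(a,b):
    A=0;B=0
    for o,d in (a,b):
        M=np.eye(3)-np.outer(d,d); A=A+M; B=B+M@o
    return np.linalg.solve(A,B)
def save(p,n): cv2.imwrite("pics/"+n,cv2.cvtColor(p["img"],cv2.COLOR_RGB2BGR))
E
python3 - <<'E'
from h import *
np.set_printoptions(precision=2,suppress=True)
print(readout.state())
P={n:eyes.read_camera(n) for n in("scene","top","wrist")}
print({n:list(p.keys()) for n,p in P.items()})
ims=[]
for n,p in P.items():
    ims.append(p["img"]); print(n,np.array(p["extrinsics"])[:3,3],np.array(p["K"]).tolist())
    for t in("cap_mid","lever_grip","holder","bottle"):
        for r in eyes.cut_out(p,t)[:2]: 
            ys,xs=np.where(r["mask"]); print(n,t,r["score"],r["uv"],len(xs),xs.min(),xs.max(),ys.min(),ys.max())
save(P["scene"],"scene.png");save(P["top"],"top.png")
E
```

```text
pics
{'t': 0.0, 'joints': array([ 1.05,  0.49,  1.56,  0.  ,  1.09, -0.11]), 'qvel': array([-0., -0.,  0.,  0.,  0.,  0.]), 'tau': array([  0.  , -61.27, -25.82,   0.07,   0.05,  -0.  ]), 'eef_pos': array([250.59, 572.3 , 214.06]), 'tcp_rot': array([-3.14, -0.  ,  2.73]), 'ft_force': array([-0.84,  0.54,  0.17]), 'moment': array([-0.03,  0.05, -0.03]), 'grip_force': 0.0, 'opening': 0.9997604106724574}
{'scene': ['img', 'K', 'extrinsics', 'shot'], 'top': ['img', 'K', 'extrinsics', 'shot'], 'wrist': ['img', 'K', 'extrinsics', 'shot']}
scene [1205.09  786.47  854.6 ] [[365.82649064914426, 0.0, 252.78188541952224], [0.0, 365.82649064914426, 191.58597025741116], [0.0, 0.0, 1.0]]
scene cap_mid 0.79 [246.0, 167.0] 250 239 254 159 176
scene cap_mid 0.59 [246.1, 191.0] 521 237 256 175 204
scene lever_grip 0.58 [251.0, 206.3] 262 230 267 181 211
scene holder 0.61 [250.2, 205.7] 963 225 269 179 218
scene bottle 0.71 [393.0, 262.4] 1184 374 413 243 284
scene bottle 0.57 [243.8, 191.6] 525 237 257 176 203
top [ 464.08   17.34 1666.32] [[422.2672875436107, 0.0, 261.49183081006805], [0.0, 422.2672875436107, 192.0656602242898], [0.0, 0.0, 1.0]]
top cap_mid 0.71 [291.5, 197.1] 239 280 297 190 206
top lever_grip 0.54 [292.3, 212.2] 236 272 300 187 232
top holder 0.83 [286.1, 209.4] 1163 265 307 181 232
top bottle 0.48 [271.7, 153.6] 252 265 281 144 162
top bottle 0.44 [282.8, 206.7] 92 278 294 194 210
wrist [175.67 605.18 384.53] [[322.0674565265748, 0.0, 250.04098437249567], [0.0, 322.0674565265748, 191.82548867243162], [0.0, 0.0, 1.0]]
```

```bash
python3 - <<'E'
import cv2,numpy as np
a=cv2.imread("pics/scene.png")[130:250,170:330];b=cv2.imread("pics/top.png")[140:260,210:370]
f=lambda x:cv2.resize(x,None,fx=2.5*2,fy=2.5*2,interpolation=cv2.INTER_CUBIC)
cv2.imwrite("pics/a.png",f(a));cv2.imwrite("pics/b.png",f(b))
cv2.imwrite("pics/c.png",cv2.imread("pics/top.png"))
E
```

```text
(no output)
```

View pics/a.png

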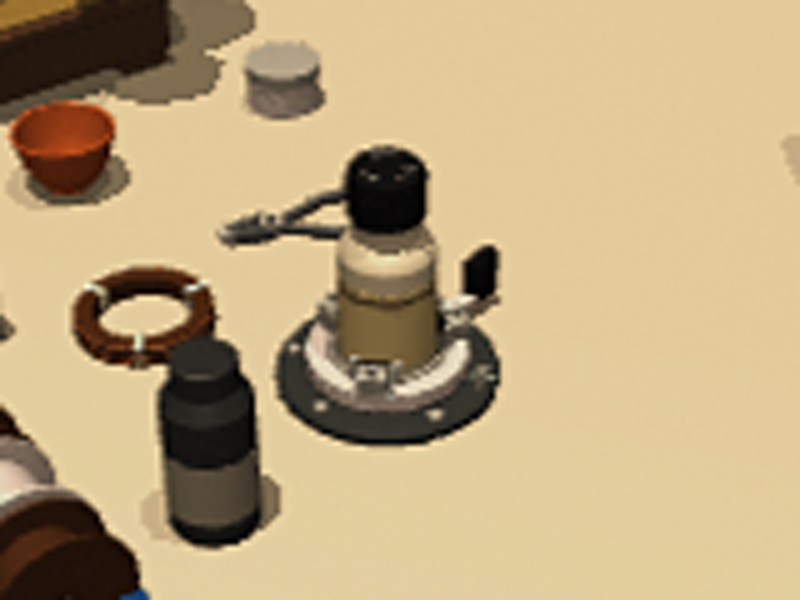

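View pics/b.png

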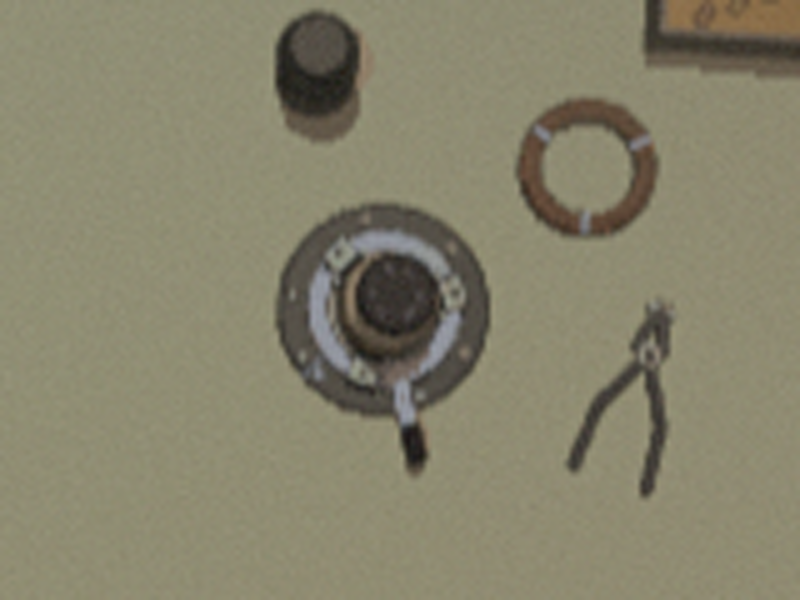

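```bash
python3 - <<'E'
from h import *
np.set_printoptions(precision=1,suppress=True)
P={n:eyes.read_camera(n) for n in("scene","top")}
r=[ray(P[n],eyes.cut_out(P[n],"cap_mid")[0]["uv"]) for n in P]
print("cap",tri(*r))
for n,p in P.items():
    for t in("mug","spray_can","wire_coil","cutters","paste_tin","feed_bottle","training_pot"):
        q=eyes.cut_out(p,t)
        if q: print(n,t,round(q[0]["score"],2),q[0]["uv"],atz(p,q[0]["uv"],40))
E
```

```text
cap [693.7 275.6 398.6]
scene mug 0.74 [392.5, 265.4] [434.2 447.1  40. ]
scene spray_can 0.9 [210.3, 219.1] [754.9 -49.9  40. ]
scene wire_coil 0.58 [196.7, 188.6] [ 704.1 -230.4   40. ]
scene cutters 0.5 [228.0, 145.5] [ 426.8 -433.3   40. ]
scene paste_tin 0.45 [229.5, 141.6] [ 401.3 -459.2   40. ]
scene feed_bottle 0.82 [341.4, 293.4] [630.6 425.9  40. ]
scene training_pot 0.7 [181.0, 155.0] [ 635.4 -485.1   40. ]
top mug 0.81 [151.6, 234.8] [442.7 435.   40. ]
top spray_can 0.59 [272.2, 152.3] [769.1 -23.3  40. ]
top wire_coil 0.89 [338.4, 168.2] [ 710.  -281.5   40. ]
top cutters 0.61 [338.3, 219.5] [ 510.8 -280.4   40. ]
top paste_tin 0.84 [387.3, 245.5] [ 414.  -467.6   40. ]
top feed_bottle 0.52 [155.4, 182.6] [644.  427.8  40. ]
top training_pot 0.55 [388.4, 185.1] [ 646.5 -475.1   40. ]
```

The scene crop shows the bottle with its black cap near full-image (247,168). The handle is at about (266,184) and the spray can is behind the clamp. The top crop shows the disc centre near (286.6,201.8), the cap at (289.4,198.6) and the handle at (292.8,229). The locked mark with its dot is at about (272,214), so the collar is near 0 and has to swing about 62° clockwise.

```bash
python3 - <<'E'
from h import *
np.set_printoptions(precision=1,suppress=True)
P={n:eyes.read_camera(n) for n in("scene","top")}
c=tri(ray(P["scene"],(247,168)),ray(P["top"],(289.4,198.6)));print("cap",c)
h=tri(ray(P["scene"],(266,184.3)),ray(P["top"],(292.8,229)));print("handle",h)
print("disc",atz(P["top"],(286.6,201.8),10),"mark",atz(P["top"],(272.4,214),10),"disc scene",atz(P["scene"],(170+388/5,130+365/5),10))
print(readout.state()["eef_pos"],readout.state()["tcp_rot"])
E
```

```text
cap [578.3 -82.6 160.9]
handle [ 471.1 -105.3   32.6]
disc [578.4 -82.9  10. ] mark [529.7 -27.6  10. ] disc scene [579.4 -76.   10. ]
[250.7 572.5 214.7] [3.1 0.  2.7]
```

Request:
{"fn": "move_arm", "kwargs": {
  "plan": [
    [[0,0,-7],[-0.051,-0.034,-0.007],1],
    [[0,0,-14],[-0.102,-0.068,-0.014],1],
    [[0,0,-21],[-0.153,-0.102,-0.021],1],
    [[0,0,-28],[-0.204,-0.136,-0.028],1],
    [[0,0,-36],[-0.255,-0.17,-0.035],1]
  ]
}}

```text
t: 2.38
eef_pos: [416.9, 312.8, 250.1]
tcp_rot: [3.141, 0.001, -2.922]
ft_force: [0.3, 0.4, 0.1]
opening: 1.003
grip_force: 0.0
```

```bash
cat >> h.py <<'E'
from scipy.spatial.transform import Rotation as Ro
def to(pos,yaw_deg):
    s=readout.state(); R=Ro.from_euler("xyz",s["tcp_rot"]); T=Ro.from_euler("xyz",[180,0,yaw_deg],degrees=True)
    print("at",s["t"],s["eef_pos"].round(1),np.degrees(s["tcp_rot"]).round(1),"q",s["joints"].round(2),"F",s["ft_force"].round(1))
    print("turn",(R.inv()*T).as_rotvec(degrees=True).round(1),"shift mm",R.inv().apply(np.array(pos)-s["eef_pos"]).round(1))
E
python3 -c "
from h import *
to((472,-106,230),192)"
```

```text
at 2.375 [416.9 312.8 250.1] [ 180.     0.  -167.4] q [ 0.52  0.31  1.76  0.    1.07 -1.27] F [0.3 0.4 0.1]
turn [0.  0.  0.6] shift mm [  37.7 -420.7   20. ]
```

Request:
{"fn": "move_arm", "kwargs": {
  "plan": [
    [[0,0,0],[0.005,-0.06,0],1],
    [[0,0,0],[0.01,-0.12,0],1],
    [[0,0,0],[0.015,-0.18,0],1],
    [[0,0,0],[0.02,-0.24,0],1],
    [[0,0,0],[0.025,-0.3,0],1]
  ]
}}

```text
t: 3.0
eef_pos: [455.9, 14.2, 249.9]
tcp_rot: [-3.141, 0.001, -2.926]
ft_force: [0.8, 0.6, 0.3]
opening: 1.0
grip_force: 0.0
```

Request:
{"fn": "move_arm", "kwargs": {
  "plan": [
    [[0,0,0],[0.006,-0.06,0.01],1],
    [[0,0,0],[0.012,-0.12,0.02],1],
    [[0,0,0],[0.012,-0.12,0.02],1]
  ]
}}

```text
t: 3.38
eef_pos: [469.7, -107.0, 228.9]
tcp_rot: [3.141, -0.001, -2.931]
ft_force: [0.1, -0.0, 0.3]
opening: 1.003
grip_force: 0.0
```

```bash
python3 - <<'E'
from h import *
np.set_printoptions(precision=1,suppress=True)
p=eyes.read_camera("wrist"); save(p,"w1.png"); np.save("w1.npy",dict(K=p["K"],extrinsics=p["extrinsics"]),allow_pickle=True)
print(np.array(p["extrinsics"]))
for t in("lever_grip","cap_mid","holder"):
    for r in eyes.cut_out(p,t)[:2]:
        ys,xs=np.where(r["mask"]); print(t,r["score"],r["uv"],xs.min(),xs.max(),ys.min(),ys.max())
for X in [(472,-106,52.5),(578.5,-82.5,181.5),(578.5,-82.5,10)]: print(X,proj(p,X))
to((472,-106,21),192)
E
```

```text
[[  -0.2   -0.9   -0.3  389.8]
 [   1.    -0.2   -0.1 -124.5]
 [   0.    -0.3    1.   399.3]
 [   0.     0.     0.     1. ]]
lever_grip 0.71 [253.8, 222.7] 208 300 157 279
cap_mid 0.8 [255.1, 333.1] 221 289 316 348
holder 0.71 [251.3, 224.7] 191 315 157 285
holder 0.53 [140.2, 320.3] 94 157 264 332
(472, -106, 52.5) [250.7 173.9]
(578.5, -82.5, 181.5) [252.  340.3]
(578.5, -82.5, 10) [251.2 246.1]
at 3.575 [ 469.7 -102.8  229.9] [ 180.     0.  -167.6] q [-0.3  0.3  1.9  0.   1.  -2.1] F [-0.2  0.5  0. ]
turn [0.  0.  0.4] shift mm [ -1.5  -3.7 208.9]
```

View pics/w1.png

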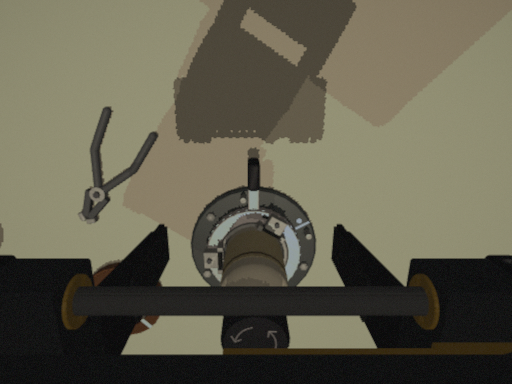

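The wrist view shows the handle top at about (254,172), the mark at (301,225) and the cap at (255,333). All of it is within about 2 mm of the two-camera estimate.

Request:
{"fn": "move_arm", "kwargs": {
  "plan": [
    [[0,0,0],[-0.002,-0.0015,0.055],1],
    [[0,0,0],[-0.002,-0.0015,0.11],1],
    [[0,0,0],[-0.002,-0.0015,0.165],1],
    [[0,0,0],[-0.002,-0.0015,0.206],1],
    [[0,0,0],[-0.002,-0.0015,0.206],1]
  ]
}}

```text
t: 4.2
eef_pos: [471.1, -103.1, 22.1]
tcp_rot: [3.139, -0.004, -2.924]
ft_force: [0.4, 0.3, 0.4]
opening: 1.001
grip_force: 0.0
```

Request:
{"fn": "move_arm", "kwargs": {
  "plan": [
    [[0,0,0],[0,0,0],-0.8],
    [[0,0,0],[0,0,0],-0.8],
    [[0,0,0],[0,0,0],-1],
    [[0,0,0],[0,0,0],-1],
    [[0,0,0],[0,0,0],-1]
  ]
}}

```text
t: 4.82
eef_pos: [472.1, -104.8, 23.8]
tcp_rot: [-3.141, 0.0, -2.926]
ft_force: [0.6, 0.2, 0.1]
opening: 0.533
grip_force: 0.0
```

Request:
{"fn": "move_arm", "kwargs": {
  "plan": [
    [[0,0,0],[0,0,0],-1],
    [[0,0,0],[0,0,0],-1],
    [[0,0,0],[0,0,0],-1],
    [[0,0,0],[0,0,0],-1],
    [[0,0,0],[0,0,0],-1]
  ]
}}

```text
t: 5.45
eef_pos: [471.9, -104.6, 23.6]
tcp_rot: [3.141, -0.0, -2.925]
ft_force: [-0.2, 2.7, 0.1]
opening: 0.145
grip_force: 30.0
```

Request:
{"fn": "move_arm", "kwargs": {
  "plan": [
    [[0,0,0],[0,0,0],-1],
    [[0,0,0],[0,0,0],-1]
  ]
}}

```text
t: 5.7
eef_pos: [471.9, -104.5, 23.6]
tcp_rot: [3.141, -0.0, -2.926]
ft_force: [-0.7, 3.9, 0.2]
opening: 0.148
grip_force: 30.0
```

```bash
python3 - <<'E'
from h import *
s=readout.state();print(s["opening"],s["grip_force"],s["t"])
c=np.array([578.5,-81.5])
p0=s["eef_pos"].copy();v=p0[:2]-c;print(np.linalg.norm(v),np.degrees(np.arctan2(v[1],v[0])))
for a in (10,20,30,40,50,60,63,66):
    r=np.radians(-a);w=c+np.array([[np.cos(r),-np.sin(r)],[np.sin(r),np.cos(r)]])@v
    print(a);to((*w,p0[2]),np.degrees(s["tcp_rot"][2])-a)
E
```

```text
0.14800779961627095 29.990902841091156 5.7
109.05887263626515 -167.7991585430876
10
at 5.7 [ 471.9 -104.5   23.6] [ 180.    -0.  -167.6] q [-0.35  0.6   2.07  0.    0.47 -2.14] F [-0.7  3.9  0.2]
turn [ 0. -0. 10.] shift mm [-1.7 18.9  0. ]
20
at 5.7 [ 471.9 -104.5   23.6] [ 180.    -0.  -167.6] q [-0.35  0.6   2.07  0.    0.47 -2.14] F [-0.7  3.9  0.2]
turn [ 0. -0. 20.] shift mm [-6.7 37.3  0. ]
30
at 5.7 [ 471.9 -104.5   23.6] [ 180.    -0.  -167.6] q [-0.35  0.6   2.07  0.    0.47 -2.14] F [-0.7  3.9  0.2]
turn [ 0. -0. 30.] shift mm [-14.8  54.5   0. ]
40
at 5.7 [ 471.9 -104.5   23.6] [ 180.    -0.  -167.6] q [-0.35  0.6   2.07  0.    0.47 -2.14] F [-0.7  3.9  0.2]
turn [ 0. -0. 40.] shift mm [-25.7  70.    0. ]
50
at 5.7 [ 471.9 -104.5   23.6] [ 180.    -0.  -167.6] q [-0.35  0.6   2.07  0.    0.47 -2.14] F [-0.7  3.9  0.2]
turn [ 0. -0. 50.] shift mm [-39.2  83.4   0. ]
60
at 5.7 [ 471.9 -104.5   23.6] [ 180.    -0.  -167.6] q [-0.35  0.6   2.07  0.    0.47 -2.14] F [-0.7  3.9  0.2]
turn [ 0. -0. 60.] shift mm [-54.8  94.3   0. ]
63
at 5.7 [ 471.9 -104.5   23.6] [ 180.    -0.  -167.6] q [-0.35  0.6   2.07  0.    0.47 -2.14] F [-0.7  3.9  0.2]
turn [ 0. -0. 63.] shift mm [-59.8  97.    0. ]
66
at 5.7 [ 471.9 -104.5   23.6] [ 180.    -0.  -167.6] q [-0.35  0.6   2.07  0.    0.47 -2.14] F [-0.7  3.9  0.2]
turn [ 0. -0. 66.] shift mm [-65.   99.4   0. ]
```

Request:
{"fn": "move_arm", "kwargs": {
  "plan": [
    [[0,0,6],[-0.0006,0.0114,0],-1],
    [[0,0,12],[-0.0024,0.0227,0],-1],
    [[0,0,18],[-0.0053,0.0337,0],-1],
    [[0,0,24],[-0.0094,0.0444,0],-1],
    [[0,0,30],[-0.0147,0.0545,0],-1]
  ]
}}

```text
t: 6.32
eef_pos: [473.5, -47.7, 23.5]
tcp_rot: [-3.141, -0.003, 2.831]
ft_force: [-5.4, 3.5, 3.8]
opening: 0.147
grip_force: 30.2
```

Request:
{"fn": "move_arm", "kwargs": {
  "plan": [
    [[0,0,6],[-0.0006,0.0114,0],-1],
    [[0,0,12],[-0.0024,0.0227,0],-1],
    [[0,0,18],[-0.0053,0.0337,0],-1],
    [[0,0,24],[-0.0094,0.0444,0],-1],
    [[0,0,28],[-0.0128,0.0512,0],-1]
  ]
}}

```text
t: 6.95
eef_pos: [500.2, -1.9, 23.5]
tcp_rot: [-3.139, -0.005, 2.343]
ft_force: [-10.1, 12.4, 9.0]
opening: 0.151
grip_force: 30.2
```

```bash
python3 - <<'E'
from h import *
s=readout.state();v=s["eef_pos"][:2]-[578.5,-81.5]
print(s["eef_pos"],np.linalg.norm(v),np.degrees(np.arctan2(v[1],v[0])),np.degrees(s["tcp_rot"]),s["ft_force"],s["moment"])
E
```

```text
[500.21613304  -1.89338367  23.54329245] 111.64934925814985 134.52000790743372 [-179.84566758   -0.26013022  134.23415016] [-10.10929428  12.38291314   8.97777863] [2.09457208 1.35536606 0.53334902]
```

Request:
{"fn": "move_arm", "kwargs": {
  "plan": [
    [[0,0,1],[0.0015,0.0019,0],-1],
    [[0,0,2],[0.0025,0.0038,0],-1],
    [[0,0,3],[0.0025,0.0057,0],-1],
    [[0,0,4],[0.002,0.0076,0],-1],
    [[0,0,4],[0.002,0.0076,0],-1]
  ]
}}

```text
t: 7.58
eef_pos: [506.0, 3.7, 23.6]
tcp_rot: [-3.141, -0.001, 2.274]
ft_force: [-3.6, 8.5, 1.5]
opening: 0.15
grip_force: 30.1
```

```bash
cat > st.py <<'E'
from h import *
s=readout.state();y=s["tcp_rot"][2];f=s["ft_force"]
print(s["eef_pos"].round(1),np.degrees(s["tcp_rot"]).round(1),"radial",f[0]*np.cos(y)+f[1]*np.sin(y),"along tool y",f[0]*np.sin(y)-f[1]*np.cos(y),"z",f[2],s["t"],s["opening"])
E
python3 st.py
```

```text
[506.    3.7  23.6] [-1.800e+02 -1.000e-01  1.303e+02] radial 8.787780572568195 along tool y 2.7855680004283014 z 1.4867042525286753 7.575 0.1499645141532308
```

Request:
{"fn": "move_arm", "kwargs": {
  "plan": [
    [[0,0,1],[0.001,0.0019,0],-1],
    [[0,0,2],[0.001,0.0038,0],-1],
    [[0,0,3],[0.001,0.0057,0],-1],
    [[0,0,3],[0.001,0.0057,0],-1]
  ]
}}

```text
t: 8.07
eef_pos: [508.5, 6.1, 23.5]
tcp_rot: [-3.137, -0.001, 2.223]
ft_force: [-11.0, -19.2, 3.7]
opening: 0.154
grip_force: 30.6
```

```bash
python3 st.py; python3 - <<'E'
from h import *
p=eyes.read_camera("wrist"); save(p,"w2.png")
E
```

```text
[508.5   6.1  23.5] [-1.798e+02 -1.000e-01  1.273e+02] radial -8.62747548872612 along tool y -20.40605074299865 z 3.7326875689394883 8.075 0.15400444422332107
```

View pics/w2.png

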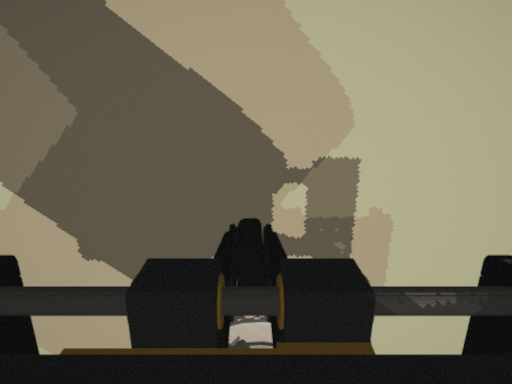

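The wrist view shows the fingers on the handle at about (250,240). A tangential push of 20 N means the collar is on its stop, so I'll release and rise.

Request:
{"fn": "move_arm", "kwargs": {
  "plan": [
    [[0,0,0],[0,0,0],1],
    [[0,0,0],[0,0,0],1],
    [[0,0,0],[0,0,0],1],
    [[0,0,0],[0,0,-0.02],1],
    [[0,0,0],[0,0,-0.06],1]
  ]
}}

```text
t: 8.75
eef_pos: [509.7, 8.0, 83.3]
tcp_rot: [-3.14, -0.002, 2.222]
ft_force: [-0.1, -0.2, 0.8]
opening: 0.619
grip_force: 0.0
```

Request:
{"fn": "move_arm", "kwargs": {
  "plan": [
    [[0,0,0],[0,0,-0.06],1],
    [[0,0,0],[0,0,-0.12],1],
    [[0,0,0],[0,0,-0.16],1],
    [[0,0,0],[0.04,0,-0.16],1],
    [[0,0,0],[0.04,0,-0.16],1]
  ]
}}

```text
t: 9.38
eef_pos: [484.9, 40.8, 244.3]
tcp_rot: [3.141, 0.0, 2.224]
ft_force: [-0.1, -0.4, -0.4]
opening: 1.0
grip_force: 0.0
```

```bash
python3 - <<'E'
from h import *
np.set_printoptions(precision=1,suppress=True)
p=eyes.read_camera("wrist"); save(p,"w3.png")
q=eyes.read_camera("top"); b=q["img"][140:260,210:370]
im=np.hstack([cv2.resize(p["img"],(480,360)),cv2.resize(b,(320,240))[:0:1].reshape(0,320,3) if 0 else cv2.copyMakeBorder(cv2.resize(b,(320,240),interpolation=cv2.INTER_CUBIC),0,120,0,0,cv2.BORDER_CONSTANT)])
cv2.imwrite("pics/c3.png",im[:,:,::-1])
for t in("cap_mid","holder"):
    for r in eyes.cut_out(p,t)[:2]:
        ys,xs=np.where(r["mask"]); print(t,r["score"],r["uv"],xs.min(),xs.max(),ys.min(),ys.max())
for X in [(578.5,-81.5,181.5),(578.5,-81.5,163),(578.5,-81.5,10)]: print(X,proj(p,X))
for z in (181.5,): print(atz(p,(255,333),z))
to((578.5,-81.5,230),127.3)
E
```

```text
cap_mid 0.82 [255.1, 333.4] 224 283 316 347
holder 0.96 [250.2, 245.8] 194 311 185 285
(578.5, -81.5, 181.5) [249.8 366.4]
(578.5, -81.5, 163) [249.8 350.8]
(578.5, -81.5, 10) [249.8 268.3]
[560.  -49.8 181.5]
at 9.575 [486.4  39.2 243.4] [-180.    -0.   127.3] q [-0.1  0.3  1.9  0.   1.  -0.7] F [-0.2  0.1  0.1]
turn [-0. -0.  0.] shift mm [-151.8    0.    13.3]
```

View pics/c3.png

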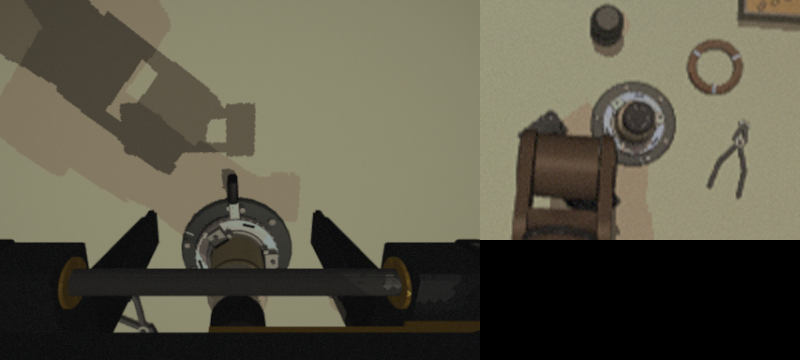

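The wrist half shows the handle swung up to the marked spot and the cap partly behind the rod at about (254,333) full size. The top half shows the clamp and bottle undisturbed. I'll go over the cap now.

Request:
{"fn": "move_arm", "kwargs": {
  "plan": [
    [[0,0,0],[-0.05,0,0],1],
    [[0,0,0],[-0.1,0,0],1],
    [[0,0,0],[-0.151,0.001,0.02],1],
    [[0,0,0],[-0.151,0.001,0.06],1],
    [[0,0,0],[-0.151,0.001,0.06],1]
  ]
}}

```text
t: 10.2
eef_pos: [577.3, -80.6, 180.7]
tcp_rot: [-3.138, -0.005, 2.221]
ft_force: [0.4, 0.3, 0.7]
opening: 0.997
grip_force: 0.0
```

```bash
python3 - <<'E'
from h import *
to((577.8,-81,149),127.3)
q=eyes.read_camera("scene"); b=q["img"][130:230,190:310]
cv2.imwrite("pics/s4.png",cv2.resize(b,None,fx=5,fy=5,interpolation=cv2.INTER_CUBIC)[:,:,::-1])
E
```

```text
at 10.2 [577.3 -80.6 180.7] [-179.8   -0.3  127.3] q [-0.25  0.47  1.7   0.    0.98 -0.9 ] F [0.4 0.3 0.7]
turn [-0.2 -0.3 -0. ] shift mm [-0.8  0.2 31.7]
```

View pics/s4.png

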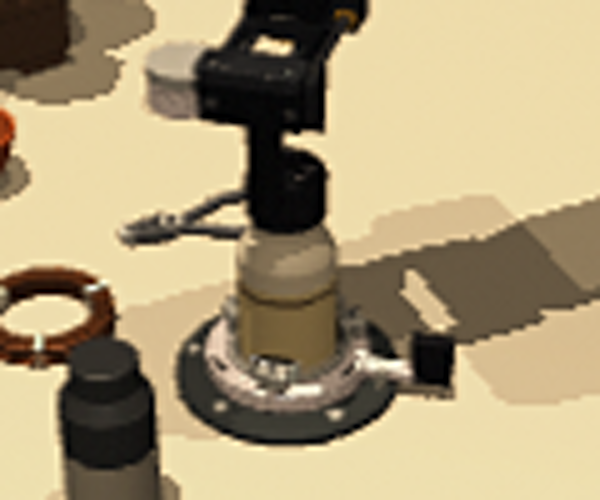

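The scene crop shows the lever locked, with the handle at about (432,360), and the open fingers around the cap at (290,190). Next I descend 32 mm and close.

Request:
{"fn": "move_arm", "kwargs": {
  "plan": [
    [[0,0,0],[0,0,0.016],1],
    [[0,0,0],[0,0,0.031],1],
    [[0,0,0],[0,0,0.031],-1],
    [[0,0,0],[0,0,0.031],-1],
    [[0,0,0],[0,0,0.031],-1]
  ]
}}

```text
t: 10.88
eef_pos: [578.6, -79.9, 153.1]
tcp_rot: [3.141, 0.001, 2.223]
ft_force: [-0.5, -0.5, -0.8]
opening: 0.742
grip_force: 0.0
```

Request:
{"fn": "move_arm", "kwargs": {
  "plan": [
    [[0,0,0],[0,0,0],-1],
    [[0,0,0],[0,0,0],-1],
    [[0,0,0],[0,0,0],-1]
  ]
}}

```text
t: 11.25
eef_pos: [578.9, -79.7, 153.1]
tcp_rot: [3.14, 0.001, 2.223]
ft_force: [3.1, 3.0, 3.5]
opening: 0.603
grip_force: 30.0
```

```bash
python3 st.py
```

```text
[578.9 -79.7 153.1] [179.9   0.  127.3] radial 0.5604398149096426 along tool y 4.288837394646726 z 3.471861428079589 11.25 0.6025290052760635
```

Request:
{"fn": "move_arm", "kwargs": {
  "plan": [
    [[0,0,0],[0,0.0005,0.002],-1],
    [[0,0,0],[0,0.0005,0.004],-1],
    [[0,0,0],[0,0.0005,0.006],-1],
    [[0,0,0],[0,0.0005,0.0065],-1],
    [[0,0,0],[0,0.0005,0.0065],-1]
  ]
}}

```text
t: 11.88
eef_pos: [579.2, -79.6, 147.2]
tcp_rot: [3.14, 0.001, 2.223]
ft_force: [0.1, 2.3, 9.9]
opening: 0.6
grip_force: 30.0
```

```bash
python3 st.py
```

```text
[579.2 -79.6 147.2] [1.799e+02 1.000e-01 1.274e+02] radial 1.7345651945700054 along tool y 1.494381466607047 z 9.912605768133208 11.875 0.5997941515747556
```

Request:
{"fn": "move_arm", "kwargs": {
  "plan": [
    [[0,0,-6],[0,0,0.0004],-1],
    [[0,0,-13],[0,0,0.0004],-1],
    [[0,0,-20],[0,0,0.0004],-1],
    [[0,0,-27],[0,0,0.0004],-1],
    [[0,0,-33],[0,0,0.0004],-1]
  ]
}}

```text
t: 12.5
eef_pos: [579.2, -80.0, 146.6]
tcp_rot: [-3.141, 0.002, 2.802]
ft_force: [0.2, -1.1, 10.1]
opening: 0.602
grip_force: 30.0
```

```bash
python3 st.py; python3 -c "
from h import *
s=readout.state();print(s['moment'],s['joints'])"
```

```text
[579.2 -80.  146.6] [-1.800e+02  1.000e-01  1.606e+02] radial -0.5674600178560554 along tool y -0.9539700454298102 z 10.090025786222881 12.5 0.6022064998063913
[ 0.05556524 -0.08515782 -0.0687819 ] [-2.50014603e-01  5.09880952e-01  1.73545572e+00 -4.30906467e-04
  8.94498111e-01 -1.48120801e+00]
```

Request:
{"fn": "move_arm", "kwargs": {
  "plan": [
    [[0,0,-7],[0,0,0],-1],
    [[0,0,-14],[0,0,0],-1],
    [[0,0,-21],[0,0,0],-1],
    [[0,0,-28],[0,0,0],-1],
    [[0,0,-34],[0,0,0],-1]
  ]
}}

```text
t: 13.12
eef_pos: [579.1, -80.0, 146.6]
tcp_rot: [-3.14, 0.001, -2.887]
ft_force: [-0.1, 0.2, 9.6]
opening: 0.598
grip_force: 30.0
```

```bash
python3 st.py; python3 -c "
from h import *
s=readout.state();print(s['moment'],s['joints'])"
```

```text
[579.1 -80.  146.6] [-1.799e+02  1.000e-01 -1.654e+02] radial 0.011085360398419467 along tool y 0.2519452085098727 z 9.592225913326239 13.125 0.5980481737098012
[ 0.07067628 -0.00379808 -0.09693434] [-2.50080342e-01  5.09853485e-01  1.73552173e+00 -5.58185266e-04
  8.94635840e-01 -2.07462514e+00]
```

Request:
{"fn": "move_arm", "kwargs": {
  "plan": [
    [[0,0,0],[0,0,-0.003],-1],
    [[0,0,0],[0,0,-0.006],-1],
    [[0,0,0],[0,0,-0.009],-1],
    [[0,0,0],[0,0,-0.012],-1],
    [[0,0,0],[0,0,-0.012],-1]
  ]
}}

```text
t: 13.75
eef_pos: [578.5, -79.5, 157.5]
tcp_rot: [3.141, -0.001, -2.891]
ft_force: [0.9, -0.2, -0.2]
opening: 0.607
grip_force: 30.0
```

```bash
python3 st.py
```

```text
[578.5 -79.5 157.5] [ 180.    -0.  -165.7] radial -0.8077937240045396 along tool y -0.4190441088363194 z -0.23327748874422158 13.75 0.6073276606092737
```

Request:
{"fn": "move_arm", "kwargs": {
  "plan": [
    [[0,0,0],[0,0,-0.02],-1],
    [[0,0,0],[0,0,-0.05],-1],
    [[0,0,0],[0,0,-0.08],-1],
    [[0,0,0],[0,0,-0.1],-1],
    [[0,0,0],[0,0,-0.103],-1]
  ]
}}

```text
t: 14.38
eef_pos: [578.8, -79.6, 261.5]
tcp_rot: [-3.141, 0.001, -2.891]
ft_force: [-0.7, 0.9, -0.6]
opening: 0.605
grip_force: 30.0
```

Request:
{"fn": "move_arm", "kwargs": {
  "plan": [
    [[0,0,0],[0,0,0],-1],
    [[0,0,0],[0,0,0],-1],
    [[0,0,0],[0,0,0],-1],
    [[0,0,0],[0,0,0],-1]
  ]
}}

```text
t: 14.88
eef_pos: [578.7, -79.6, 260.4]
tcp_rot: [3.141, -0.0, -2.891]
ft_force: [0.1, 0.1, -0.5]
opening: 0.604
grip_force: 30.0
```

```bash
python3 st.py; python3 - <<'E'
from h import *
q=eyes.read_camera("scene"); b=q["img"][115:235,190:310]; t=eyes.read_camera("top")["img"][140:260,210:330]
cv2.imwrite("pics/s5.png",cv2.resize(np.hstack([b,t]),None,fx=3.3,fy=3.3,interpolation=cv2.INTER_CUBIC)[:,:,::-1])
for z in (168.5,244,281): print(z,proj(q,(578.5,-80,z))-[190,115])
E
```

```text
[578.7 -79.6 260.4] [ 180.    -0.  -165.6] radial -0.1441376788779325 along tool y 0.048696193239660304 z -0.5100479719957773 14.875 0.603840685663037
168.5 [56.88415231 51.4477867 ]
244 [56.73490397 32.38490501]
281 [56.65767311 22.52052143]
```

View pics/s5.png

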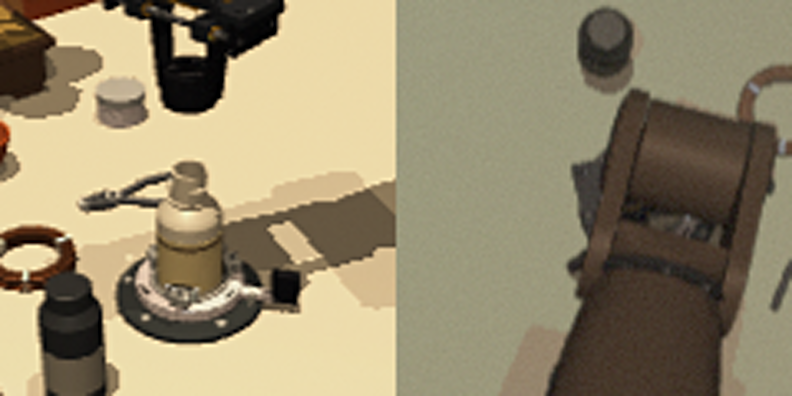

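The scene half shows the mouth open at about (188,170), the cap level in the gripper above it at (193,85), and the lever still at the locked mark. Nothing else has moved, so I'm handing in.

```bash
python3 -c "
from cell import env
print(env.job_done())"
```

```text
the job is handed in; nothing more can be done
None
```

The job is handed in: the clamp is locked at its stop, the cap is off, and the gripper holds it still and level about 85 mm above the open mouth, with nothing else seen to have moved; the judge's result wasn't shown.

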